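Refit the output knob of a variable supply trainer and set it to zero

ROBOT

A 6-joint arm with a two-finger parallel gripper is mounted at the origin on the work surface. World frame = base frame: x ahead of the robot, y to its left, z up, the work surface at z = 0. Lengths are in mm, angles in rad, forces in N, time in s.
With the tool pointing down it reaches from about 350 to 775 mm from the base axis. Payload 7.3 kg.
Tool frame: the origin (TCP) lies at the very end of the fingers, on their centre line; the grasp point (between the pads) lies 19 mm behind it; z points along the fingers, y is the line along which they close (so a half turn about z gives the same grasp; the last joint's range is limited). The gripper opens to 92 mm and grips with 3 to 60 N. Pads are 19 mm wide; open, the fingers measure 130 mm over their backs; the gripper's body (75 mm by 190 mm) begins 47 mm behind the grasp point.
Start: joints at [1.006, 0.342, 1.524, -0, 1.275, -0.146], TCP at [213.488, 479.656, 198.141] pointing down, gripper open.
Joint ranges: [-2.53, 2.53], [-0.77, 2.02], [0.04, 2.7], [-1, 4.14], [0.28, 2.66], [-3.11, 3.11]. Speed limits (rad/s): [2.57, 2.57, 3.14, 3.14, 3.14, 3.14].

INTERFACE

Orientations are given as [roll, pitch, yaw] about the fixed x, y, z axes, in that order (R = Rz(yaw) Ry(pitch) Rx(roll)).
In Python, from plant import bot gives the robot as it stands.
- The arm moves only by the tool jog_arm, never from a script. Its argument "targets" is a list of rows, each an object with "xyz": the shift along the tool's x, y, z as a fraction of full scale, a list of three; "spin": the turn about the tool's z as a fraction of full scale. In form: [{"xyz": [x, y, z], "spin": spin}, ...]. A call has exactly 10 rows; each row shifts and turns the commanded pose from where the row before left it, along the tool's axes as they then stand; what a row does not reach is not made up. Full scale, the value 1, is 80 mm for a shift and 0.1 rad for a turn. A row lasts 1/8 s, in which the tool goes at most 62.5 mm and 10.7 degrees, less where a joint would pass 70% of its speed; a pose out of reach is approached as far as the arm can. A call with a number of a shift or a turn outside -1 to 1 is refused whole. A call with a gripper value outside its range is refused whole. "gripper" is the opening in per cent of the stroke, from 0 (shut) to 100 (fully open), set as the call begins (left out, the last holds). The fingers move at their own pace and stop on an object; the grip force is fixed at half the most. Time passes only in rows, so rows that do not move let the fingers close, or fill a call up. It gives the time, the measured TCP pose, the force, the opening and the grip force at its end, in the units of the state.
- bot.get_obs(): the state, without advancing time (a new reading comes with each control period).
- bot.capture(name): name is "scene" or "top" or "wrist"; returns the picture (384x512x3 uint8, blue, green, red); there is no depth.
- bot.get_calibration(name): a dict with "vfov" (degrees; the focal length in pixels is half the picture's height over the tangent of half this angle, whatever the lens; pixels are square), "cx", "cy" (the principal point, pixels), "eye" and "rotation" of the camera in the world. Camera axes: x right, y down, z forward; pixel columns grow to the right and rows downward; lengths in mm; the calibration is good to about 2 mm. A picture is of the moment at which its call begins: read the wrist's pose just before it. get_calibration takes no time and is no camera call; for the wrist camera it gives the pose at the moment of the call.
- bot.close_job(): hands the job in; it is judged then, once.
The state is a dict: "time": time; "joint_positions": joint angles; "dq": joint speeds; "tau": joint torques, N m; "tool_pos": TCP position; "tcp_rot": TCP orientation; "contact_force": force on the tool from outside, world axes, zero at the start; "moment": the same for the moment, N m; "grip_width": finger opening in mm; "finger_force": force on a finger pad.
Only numpy, scipy, OpenCV 4.12 (cv2) and the standard library are available. Lean on these libraries where they do the work, as an engineer would, in place of code of your own. Each camera call takes 0.05 s, during which the arm holds its last target. There are 200 camera calls.

TASK

The big black output knob has come off the variable supply trainer and lies on the bench. Put it back on its flatted shaft: press and turn it until its bore matches the flat and it drops fully home, then turn it anticlockwise down to the zero stop at the green dot and let go. Leave the other things on the bench where they are.

Things in the scene. Friction and masses are not known exactly. Their poses are not given: they have to be found in the camera images.
- knob: The loose black skirted knob, hard plastic, about 70 g, standing right way up on the bench, 40 mm tall: skirt 60 mm across, 7 mm thick; above it a fluted round grip 46 mm across from 7 to 40 mm up, to be held at any angle (best 24 to 40 mm up). Origin: centre of the underside; z up; the white pointer line on top, grip and skirt runs along +x.
- knob_bore (a point): Centre of the bore's mouth, in the knob's underside (same point and axes as the knob). Blind D-shaped bore up the knob's axis, 17.2 mm across, 24 mm deep, its flat on the pointer (+x) side, 3.5 mm from the axis. Mouth countersunk: 22 mm wide, tapering in over the first 2 mm, where there is no flat yet; the flat then has a 2 mm lead-in.
- shaft_seat (a point): On the axis of the trainer's steel output shaft, on top of the dark bush nut (28 mm across, 6 mm above the white panel, 81 mm above the bench), where the knob's underside comes to rest. z up along the shaft; +x points out of the shaft's flat and turns with it, so knob +x must be brought over this +x (0.15 to 0.25 rad of play).
- shaft_tip (a point): Centre of the shaft's top end, 22 mm above the seat. The vertical D-shaft is 16 mm across, its flat 3 mm from the axis, its end chamfered 1 mm all round. Turned the wrong way, the knob stops on this end, 15 to 20 mm too high; pressing alone does not turn the shaft.
- output_shaft (a joint): Turn of the shaft in rad, 0 at the zero stop, growing clockwise seen from above, to 5.24 at full output. Stays where it is left: turning it takes about 0.12 N m. At 0 the flat and pointer face the green dot on the scale.
- trainer: The variable supply trainer: beige case, white panel, 240 (x) by 300 (y) by 75 mm high, fixed. Origin: centre of the underside; robot's side is -x. Shaft at x = -20, y = -50 mm in a round scale 106 mm across: red marks at full output, green dot at zero, which lies 150 deg anticlockwise from +x. All else on the panel is under 14 mm high; the meter is at x = 55, y = 85 mm.
- small_knob: Bystander: small grey knob with a red line, 27 mm across, 20 mm high, origin at the underside's centre. Not the one wanted.
- transformer: Bystander: small mains transformer, 50 by 68 mm over the lugs, 43 mm high, yellow winding, origin at the underside's centre.
- multimeter: Bystander: blue hand multimeter lying flat, 182 (x) by 86 by 48 mm, origin at the underside's centre.
- phone: Bystander: black phone lying flat, 150 (x) by 72 by 9 mm, origin at the underside's centre.
- screwdriver: Bystander: red-handled screwdriver, 200 mm long (x), 26 mm thick, origin under its middle.
- mains_plug: Bystander: black three-pin mains plug lying flat, 44 by 50 by 22 mm, brass pins along +x, origin under its centre.
Things that resemble listed ones, but are neither listed nor needed, are in the scene too. What is shaped like the knob but blue is not meant.

How it is judged (in metres and radians):
On the way:
1. the knob is fully home on the flatted shaft (z of knob in the frame of shaft_seat below 0.003 m and horizontal distance between knob and shaft_seat below 0.004 m and angle between knob's own z axis and vertical below 0.08 rad), for 0.2 s.
At the end, for the whole second after the job is handed in: The knob sits fully home on the shaft: underside within 3 mm of the bush nut, centred within 4 mm, level within 0.08 rad, pointer within 0.4 rad of the shaft's flat; the shaft is within 0.12 rad of the zero stop; the knob is let go and at rest (all of step 1 and angle between the x axis of knob and the x axis of shaft_seat, either way round below 0.4 rad and value of joint output_shaft below 0.12 rad and linear speed of knob below 0.01 m/s and velocity of joint output_shaft below 0.05 rad/s); the robot touches nothing.
It fails at once if the small knob, transformer, multimeter, phone, screwdriver or mains plug is shifted by more than 30 mm (distance of any of small_knob, transformer, multimeter, phone, screwdriver, mains_plug from where it was at the start of the episode above 0.03 m).
It also fails if it takes over 51 s, if anything falls off the work surface, if the arm or the gripper's body presses on something with over 40 N, if the wrist force passes 120 N, or if a joint passes its speed limit or range.

## Working session

There is one attempt and no reset: what is moved stays moved. The work goes in short steps, Python scripts to look and compute and a tool call to move; the robot and the scene stay as the last step left them, time stands still between calls to the robot, and variables do not carry over. Pictures are saved under pics/ and viewed, at most 10 in all, crops included, and the job is handed in when it is done.

Besides the shell and the picture viewer there is one more tool, called after ">>>" as name(argument=value, ...) on one line, values as JSON. jog_arm: Moves the arm, as the interface text tells. Shift numbers are shares of 80 mm and turn numbers shares of 0.1 rad, none past 1 either way. Its arguments: {"type":"object","properties":{"targets":{"type":"array","items":{"type":"object","properties":{"xyz":{"type":"array","items":{"type":"number"}},"spin":{"type":"number"}}}},"gripper":{"type":"number"}},"required":["targets"]}

```bash
mkdir -p pics; ls
cat > h.py <<'E'
import numpy as np, cv2
from plant import bot
def K(c): 
    f=192/np.tan(np.radians(c["vfov"])/2); return f,c["cx"],c["cy"]
def ray(c,u,v,z):
    f,cx,cy=K(c); R=np.array(c["rotation"]); e=np.array(c["eye"],float)
    d=R@np.array([(u-cx)/f,(v-cy)/f,1]); return e+d*(z-e[2])/d[2]
def proj(c,p):
    f,cx,cy=K(c); q=np.array(c["rotation"]).T@(np.array(p,float)-np.array(c["eye"],float)); return f*q[0]/q[2]+cx,f*q[1]/q[2]+cy
E
python3 - <<'E'
from h import *
print(bot.get_obs())
for n in("top","scene"):
    print(bot.get_calibration(n)); cv2.imwrite(f"pics/{n}0.png",bot.capture(n))
a=cv2.imread("pics/top0.png");
cv2.imwrite("pics/top0b.png",cv2.resize(a,(800,600),interpolation=cv2.INTER_CUBIC))
E
```

```text
pics
{'time': 0.0, 'joint_positions': array([ 1.00602750e+00,  3.42721887e-01,  1.52502337e+00,  7.47374603e-06,
        1.27538665e+00, -1.46039412e-01]), 'dq': array([-0.00092854, -0.00098744,  0.00184761, -0.00140296,  0.00018083,
        0.00039179]), 'tau': array([-1.08337135e-03, -4.31255758e+01, -2.44209892e+01,  7.15199788e-02,
        5.63196768e-02, -1.09551365e-04]), 'tool_pos': array([213.21784386, 479.26078492, 197.44321177]), 'tcp_rot': array([-3.14007082e+00, -2.31064043e-04,  2.72286088e+00]), 'contact_force': array([-0.108202  , -0.45020626, -0.13042624]), 'moment': array([ 0.01315807, -0.00426321,  0.00806185]), 'finger_force': 0.0, 'grip_width': 91.99900939418362}
{'vfov': 50.705908178142316, 'cx': 252.49548432095023, 'cy': 193.03029975021207, 'eye': array([ 319.10809747,  -88.8689512 , 1315.65846714]), 'rotation': array([-2.96149704, -0.00319338, -1.59892101])}
{'vfov': 54.35174096429433, 'cx': 255.2647104425063, 'cy': 189.58569086098262, 'eye': array([1178.46591465, -484.84902746,  576.48887632]), 'rotation': array([-2.17211737, -0.00278896,  1.00618372])}
```

View pics/top0b.png

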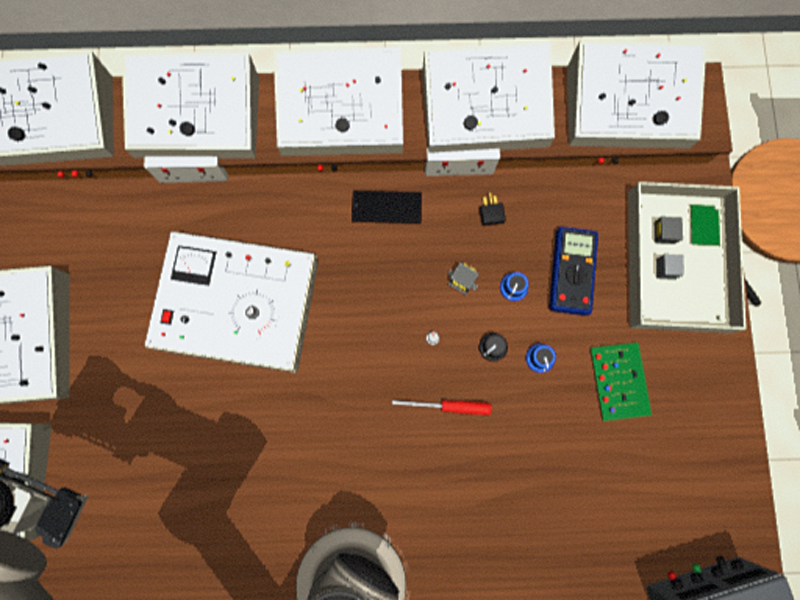

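The top view (800 px wide) shows these candidates:
- Black skirted knob at (493,347).
- Blue decoys at (515,286) and (541,357).
- Small grey knob at (432,338).
- Black knobs on the other trainers along the back, e.g. (343,125), fixed and not loose.

I choose (493,347). The trainer shaft is at (252,312).

```bash
python3 - <<'E'
s=open('h.py').read().replace('np.array(c["rotation"])','Rm(c["rotation"])')
s=s.replace('def K','from scipy.spatial.transform import Rotation as Ro\ndef Rm(r): return Ro.from_euler("xyz",r).as_matrix()\ndef K',1)
open('h.py','w').write(s)
E
python3 - <<'E'
from h import *
c=bot.get_calibration("top"); a=cv2.imread("pics/top0.png")
s=1/1.5625
for n,u,v,z in [("knobtop",493,346,40),("shaft",252,312,103),("dot",236,331,75),("c1",172,233,75),("c2",315,255,75),("c3",295,370,75),("c4",146,347,75),("small",432,338,20),("blue2",541,357,40),("blue1",515,286,40)]:
    print(n,ray(c,u*s,v*s,z).round(1))
k=lambda x,y,w:cv2.resize(a[y-w:y+w,x-w:x+w],(400,400),interpolation=cv2.INTER_CUBIC)
cv2.imwrite("pics/crop1.png",np.hstack([k(315,222,25),k(161,200,35)]))
E
```

```text
knobtop [ 454.4 -296.1   40. ]
shaft [526.8 178.  103. ]
dot [494.5 215.2  75. ]
c1 [698.7 348.3  75. ]
c2 [644.8  58.5  75. ]
c3 [414.5  98.9  75. ]
c4 [467.7 391.2  75. ]
small [ 476.5 -174.6   20. ]
blue2 [ 429.5 -391.7   40. ]
blue1 [ 577.  -348.3   40. ]
```

View pics/crop1.png

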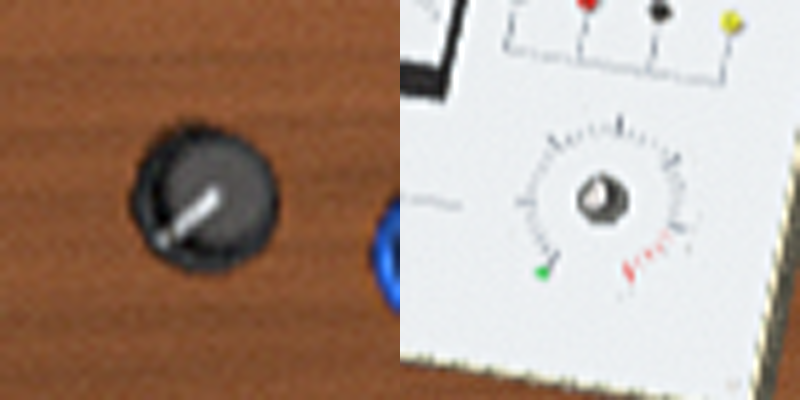

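The crop confirms a black skirted knob with its white pointer towards the lower left, world angle about 2.3 rad. It also shows the bare shaft on the panel with the green dot at its lower left. I'll look at the shaft from the wrist camera on the way.

```bash
cat >> h.py <<'E'
def tool(o=None):
    o=o or bot.get_obs(); return np.array(o["tool_pos"]),Rm(o["tcp_rot"]),o["tcp_rot"][2]
def go(target):
    p,R,y=tool(); d=R.T@(np.array(target,float)-p); print("pos",p.round(1),"yaw",round(y,3),"shift/80:",(d/80).round(3),"q6",bot.get_obs()["joint_positions"][5].round(2))
E
python3 - <<'E'
from h import *
p,R,y=tool(); c=bot.get_calibration("wrist")
print("cam in tool",(R.T@(np.array(c["eye"])-p)).round(1)); print((R.T@Rm(c["rotation"])).round(3),c["vfov"])
go((528,178.5,300))
E
```

```text
cam in tool [ 8.270e+01 -1.000e-01 -1.857e+02]
[[-0.001 -0.953 -0.302]
 [ 1.    -0.001 -0.001]
 [ 0.001 -0.302  0.953]] 59.1052796519582
pos [213.3 479.3 197.5] yaw 2.723 shift/80: [-5.123 -1.837 -1.28 ] q6 -0.15
```

>>> jog_arm(targets=[{"xyz":[-0.51,-0.18,-0.04],"spin":0},{"xyz":[-0.51,-0.18,-0.04],"spin":0},{"xyz":[-0.51,-0.18,-0.04],"spin":0},{"xyz":[-0.51,-0.18,-0.04],"spin":0},{"xyz":[-0.51,-0.18,-0.04],"spin":0},{"xyz":[-0.51,-0.18,-0.04],"spin":0},{"xyz":[-0.51,-0.18,-0.04],"spin":0},{"xyz":[-0.51,-0.18,-0.04],"spin":0},{"xyz":[-0.51,-0.18,-0.04],"spin":0},{"xyz":[-0.51,-0.18,-0.04],"spin":0}], gripper=100)

```text
time: 1.35
tool_pos: [528.4, 181.1, 229.9]
tcp_rot: [-3.141, -0.001, 2.723]
contact_force: [0.2, 0.6, -0.0]
grip_width: 92.0
finger_force: 0.0
```

Run:
```python
from h import *
import json
c=bot.get_calibration("wrist"); a=bot.capture("wrist"); cv2.imwrite("pics/w1.png",a)
json.dump({k:np.array(v).tolist() for k,v in c.items()},open("w1.json","w"))
print(proj(c,(527.5,178.3,103)),proj(c,(454.5,-296,130)))
go((454.5,-298,150))
```

```text
(np.float64(254.17896915276899), np.float64(179.62768157807423)) (np.float64(-212.3197070048958), np.float64(310.0665135173896))
pos [532.1 177.3 229.9] yaw 2.72 shift/80: [-1.544 -5.816  1.01 ] q6 -0.96
```

View pics/w1.png

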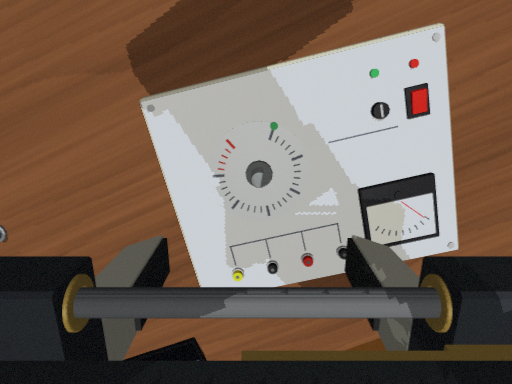

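The wrist view shows the shaft at about (259,175), the green dot at (274,126) and the red marks at (230,145). I'll zoom in to read the flat.

Run:
```python
from h import *
import json
c0=json.load(open("w1.json"))
c=bot.get_calibration("wrist"); a=bot.capture("wrist"); cv2.imwrite("pics/w2.png",a)
print(np.array(c["eye"])-np.array(c0["eye"]))
json.dump({k:np.array(v).tolist() for k,v in c.items()},open("w2.json","w"))
b=cv2.resize(a[145:205,230:290],(600,600),interpolation=cv2.INTER_CUBIC)
b=np.clip(b.astype(float)*1.7,0,255).astype(np.uint8)
cv2.imwrite("pics/w2c.png",b)
for u,v,z in((274,126,75),(259,173,103),(259,175,81)): print(ray(c,u,v,z).round(1))
```

```text
[ 3.24313173 -3.10894955 -0.26512687]
[496.3 211.5  75. ]
[527.5 181.1 103. ]
[534.4 178.1  81. ]
```

View pics/w2c.png

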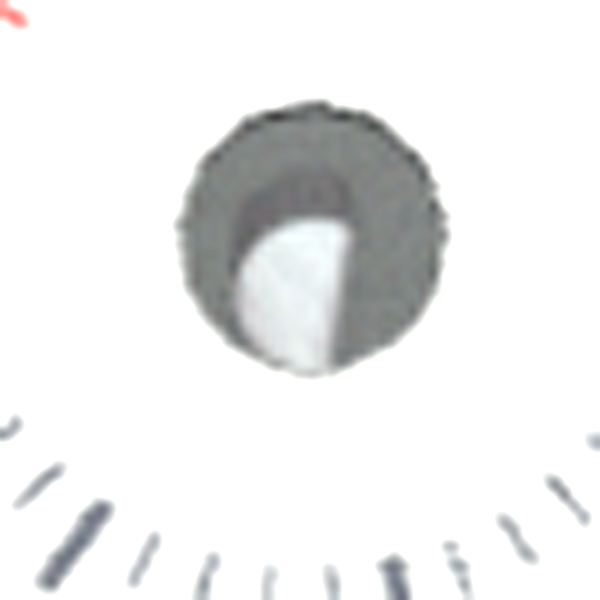

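The crop is clear. The tip's D has its flat on the image right, with its edge running from (350,230) to (330,370). The arc's leftmost point is at x=237 and the bush circle is centred on about (312,237).

Run:
```python
from h import *
import json
c=json.load(open("w2.json")); a=cv2.imread("pics/w2.png").astype(int)
P=lambda u,v,z:ray(c,230-.5+u/10+.05,145-.5+v/10+.05,z)
e1,e2=P(350,230,103),P(330,370,103); 
m=(e1+e2)/2; far=P(237,288,103)
t=(e2-e1)[:2]; n=np.array([t[1],-t[0]])/np.hypot(*t)
if n@(m-far)[:2]<0:n=-n
print("flat ang",np.arctan2(n[1],n[0])%6.283,"axis",(m[:2]-3*n).round(1),"from D centre",P(312,296,103).round(1),"bush",P(312,237,81).round(1),"len",np.hypot(*t))
g=(a[:,:,1]-np.maximum(a[:,:,0],a[:,:,2])>50); n_,l,s,ce=cv2.connectedComponentsWithStats(g.astype(np.uint8))
for i in range(1,n_):
    if s[i,4]>8: print(ce[i],ray(c,*ce[i],75).round(1))
# trainer corner screws for yaw
q=[ray(c,u,v,75) for u,v in((151,107),(436,37),(450,245))]; print(np.round(q,1))
```

```text
flat ang 1.0161413069759286 axis [529.1 181.8] from D centre [529.2 182.2 103. ] bush [528.8 182.6  81. ] len 13.811527019241895
[377.01666667  66.11666667] [485.1 321.7  75. ]
[275.56756757 119.94594595] [491.6 215.2  75. ]
[[430.4 109.4  75. ]
 [483.4 378.8  75. ]
 [695.2 337.6  75. ]]
```

Shaft axis is about (528.7,181.5). The flat faces 1.02 rad and zero is at about 2.43, so the shaft is at about 1.4 rad. Next, to the knob.

>>> jog_arm(targets=[{"xyz":[-0.154,-0.58,0.1],"spin":0},{"xyz":[-0.154,-0.58,0.1],"spin":0},{"xyz":[-0.154,-0.58,0.1],"spin":0},{"xyz":[-0.154,-0.58,0.1],"spin":0},{"xyz":[-0.154,-0.58,0.1],"spin":0},{"xyz":[-0.154,-0.58,0.1],"spin":0},{"xyz":[-0.154,-0.58,0.1],"spin":0},{"xyz":[-0.154,-0.58,0.1],"spin":0},{"xyz":[-0.154,-0.58,0.1],"spin":0},{"xyz":[-0.154,-0.58,0.1],"spin":0}])

```text
time: 2.7
tool_pos: [451.1, -292.4, 149.6]
tcp_rot: [3.141, -0.001, 2.723]
contact_force: [1.1, -0.1, 0.3]
grip_width: 91.8
finger_force: 0.0
```

>>> jog_arm(targets=[{"xyz":[0,0,0],"spin":1},{"xyz":[0,0,0],"spin":1},{"xyz":[0,0,0],"spin":1},{"xyz":[0,0,0],"spin":1},{"xyz":[0,0,0],"spin":1},{"xyz":[0,0,0],"spin":1},{"xyz":[0,0,0],"spin":1},{"xyz":[0,0,0],"spin":1},{"xyz":[0,0,0],"spin":1},{"xyz":[0,0,0],"spin":1}])

```text
time: 3.95
tool_pos: [451.4, -290.8, 149.7]
tcp_rot: [-3.141, -0.001, 1.72]
contact_force: [-0.4, -0.3, -0.3]
grip_width: 91.9
finger_force: 0.0
```

Run:
```python
from h import *
import json
bot.capture("wrist");bot.capture("wrist")
c=bot.get_calibration("wrist"); a=bot.capture("wrist"); cv2.imwrite("pics/w3.png",a)
json.dump({k:np.array(v).tolist() for k,v in c.items()},open("w3.json","w"))
print(proj(c,(454.5,-297,40)))
go((454.5,-297,13))
cv2.imwrite("pics/w3b.png",np.clip(a.astype(float)*1.6,0,255).astype(np.uint8))
```

```text
(np.float64(260.00473922217225), np.float64(190.37834023982816))
pos [ 451.5 -291.1  149.9] yaw 1.725 shift/80: [-0.08   0.026  1.711] q6 -0.87
```

View pics/w3b.png

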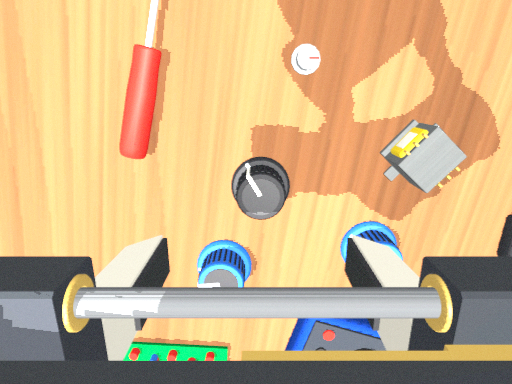

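The wrist view shows the knob's top disc centred on about (261,196), its skirt on about (261,186), and the pointer running from (260,194) to (249,176). The blue decoys at (224,270) and (370,248) are clear of the fingers.

Run:
```python
from h import *
import json
c=json.load(open("w3.json"))
T=ray(c,261,196,40); S=ray(c,261,186,7); e=ray(c,249,176,40); s=ray(c,260,194,40); print(T,S,e)
d=e-T; print("ptr",np.arctan2(d[1],d[0]))
for dxy in [(e-s)]: print(np.arctan2(dxy[1],dxy[0]))
go((*((T+S)/2)[:2],15))
```

```text
[ 456.22447764 -302.1757235    40.        ] [ 456.5700848  -302.03364039    7.        ] [ 442.64902883 -285.14966794   40.        ]
ptr 2.2439093941118373
2.251975559339421
pos [ 451.5 -291.1  149.9] yaw 1.725 shift/80: [-0.147  0.04   1.686] q6 -0.87
```

>>> jog_arm(targets=[{"xyz":[-0.05,0.013,0.1],"spin":0},{"xyz":[-0.05,0.013,0.2],"spin":0},{"xyz":[-0.047,0.013,0.25],"spin":0},{"xyz":[0,0,0.25],"spin":0},{"xyz":[0,0,0.25],"spin":0},{"xyz":[0,0,0.25],"spin":0},{"xyz":[0,0,0.2],"spin":0},{"xyz":[0,0,0.19],"spin":0},{"xyz":[0,0,0],"spin":0},{"xyz":[0,0,0],"spin":0}])

```text
time: 5.35
tool_pos: [456.8, -303.2, 15.3]
tcp_rot: [3.141, 0.001, 1.723]
contact_force: [-0.2, 0.3, 0.2]
grip_width: 91.9
finger_force: 0.0
```

>>> jog_arm(targets=[{"xyz":[0,0,0],"spin":0},{"xyz":[0,0,0],"spin":0},{"xyz":[0,0,0],"spin":0},{"xyz":[0,0,0],"spin":0},{"xyz":[0,0,0],"spin":0},{"xyz":[0,0,0],"spin":0},{"xyz":[0,0,0],"spin":0},{"xyz":[0,0,0],"spin":0},{"xyz":[0,0,0],"spin":0},{"xyz":[0,0,0],"spin":0}], gripper=0)

```text
time: 6.6
tool_pos: [456.4, -303.0, 14.9]
tcp_rot: [3.142, -0.0, 1.723]
contact_force: [0.4, 0.4, -0.1]
grip_width: 0.8
finger_force: 0.0
```

Run:
```python
from h import *
o=bot.get_obs(); print(o["contact_force"],o["grip_width"],o["finger_force"],o["time"])
go((456.4,-302,15)); go((528.5,181.5,180))
```

```text
[ 0.44226603  0.37817058 -0.08308048] 0.7782453535900687 0.0 6.6
pos [ 456.4 -303.    14.9] yaw 1.723 shift/80: [ 0.012  0.002 -0.001] q6 -0.88
pos [ 456.4 -303.    14.9] yaw 1.723 shift/80: [ 5.85   1.808 -2.063] q6 -0.88
```

The fingers closed on nothing. I'll look.

Run:
```python
from h import *
import json
c=bot.get_calibration("wrist"); a=bot.capture("wrist"); t=bot.capture("top"); cv2.imwrite("pics/w4.png",a); cv2.imwrite("pics/t4.png",t)
json.dump({k:np.array(v).tolist() for k,v in c.items()},open("w4.json","w"))
a=np.clip(a*1.5,0,255).astype(np.uint8)
b=cv2.resize(t[165:265,265:365],(384,384),interpolation=cv2.INTER_CUBIC)
h=np.hstack([cv2.resize(a,(416,312)),cv2.resize(b,(312,312))])
cv2.imwrite("pics/wt4.png",h)
```

```text
(no output)
```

View pics/wt4.png

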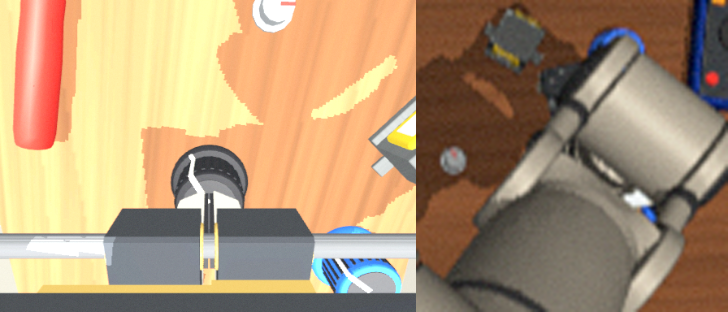

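Run:
```python
from h import *
import json
c=json.load(open("w4.json")); p,R,y=tool()
k=512/416
S=ray(c,209.5*k,181*k,6); print("now",S, "TCP proj",np.array(proj(c,p))/k, "eye",c["eye"])
for q in((456.4,-302,7),):
  print(np.array(proj(c,q))/k)
c3=json.load(open("w3.json")); print(np.array(c3["eye"])-np.array(c["eye"]),c3["rotation"],c["rotation"],c3["cx"],c3["cy"],c["vfov"],c3["vfov"])
u,v=proj(c3,(451.5,-291.1,149.9)); print("tcp in w3",u,v)
```

```text
now [ 455.87132259 -300.1364311     6.        ] TCP proj [209.67240287 189.2109041 ] eye [443.34222770645505, -221.6251465741166, 200.6467537351956]
[209.81961489 183.84661528]
[ -4.81852069  11.89951294 134.98548072] [2.8353517199505793, 0.0009087538003047513, 0.15081559143390488] [2.8345024849273486, 0.00047674712912049166, 0.15101232054622238] 256.7665546727117 195.39019218219016 59.1052796519582 59.1052796519582
tcp in w3 258.0607174444036 233.2439038757611
```

Run:
```python
from h import *
import json
c=json.load(open("w4.json")); a=cv2.imread("pics/w4.png")
print(proj(c,(456.4,-302,40)), proj(c,(456.4,-302,0)))
b=cv2.resize(np.clip(a[160:300,190:330]*2.2,0,255).astype(np.uint8),(600,600),interpolation=cv2.INTER_CUBIC); cv2.imwrite("pics/w4c.png",b)
```

```text
(np.float64(258.47023058923395), np.float64(250.7430519626158)) (np.float64(258.1992322657319), np.float64(221.99889306646276))
```

View pics/w4c.png

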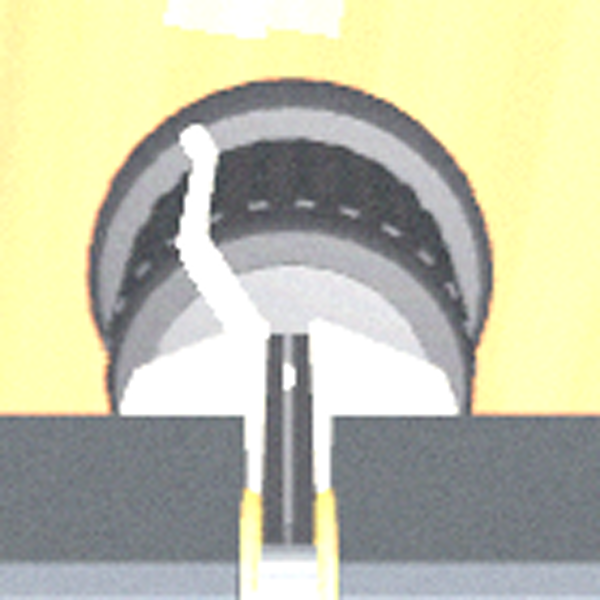

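The camera puts the knob directly under the TCP, yet the fingers look closed above its top. A side view should settle it.

Run:
```python
from h import *
c=bot.get_calibration("scene"); a=bot.capture("scene"); p,R,y=tool(); print(p)
u,v=map(int,proj(c,p)); print(u,v,proj(c,(456.4,-302,0)),proj(c,(456.4,-302,40)))
x0=max(u-60,0);y0=max(v-60,0); b=a[y0:y0+90,x0:x0+120]
cv2.imwrite("pics/s5.png",cv2.resize(np.clip(b*1.8,0,255).astype(np.uint8),(800,600),interpolation=cv2.INTER_CUBIC)); print(x0,y0)
for q in(p,(456.4,-302,0),(456.4,-302,40)): print((np.array(proj(c,q))-[x0,y0])*800/120)
```

```text
[ 456.3895443  -302.94049617   14.87469087]
157 215 (np.float64(159.2433924920673), np.float64(220.1735373392674)) (np.float64(156.84023278455186), np.float64(207.04465627803364))
97 155
[406.58392219 403.30296583]
[414.95594995 434.49024893]
[398.93488523 346.96437519]
```

View pics/s5.png

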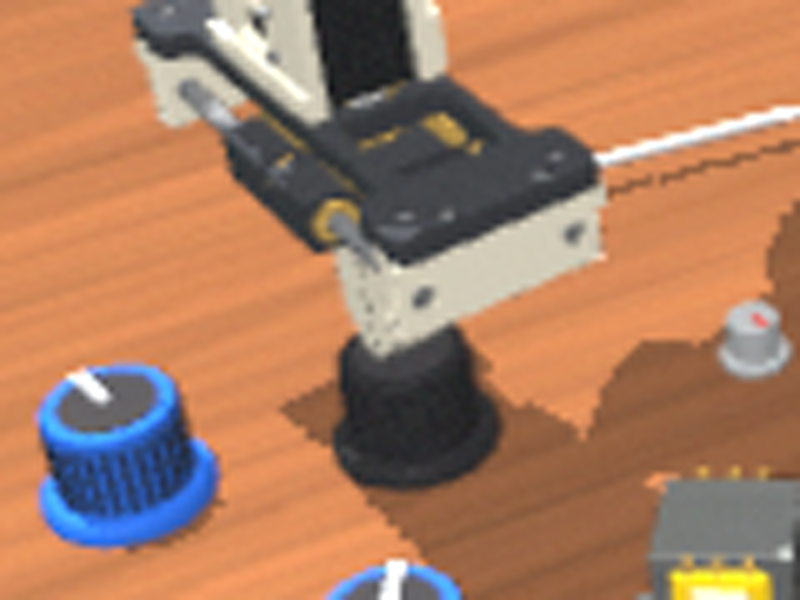

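Run:
```python
from h import *
c=bot.get_calibration("scene"); p,R,y=tool()
for dz in (0,27):
  for t in((-37.5,95,-66),(37.5,95,-66)):
    q=p+R@np.array(t)+[0,0,dz]; print(dz,t,((np.array(proj(c,q))-[97,155])*800/120).round())
# solve: height & x of plate corner pixel (380,355)/(603,255) 
for u,v in((380,355),(603,255)):
  for z in(60,81,95,108): print(u,z,(R.T@(ray(c,97+u*.15,155+v*.15,z)-p)).round(0))
```

```text
0 (-37.5, 95, -66) [419. 429.]
0 (37.5, 95, -66) [622. 336.]
27 (-37.5, 95, -66) [407. 361.]
27 (37.5, 95, -66) [614. 269.]
380 60 [-17.  26. -45.]
380 81 [-28.  52. -66.]
380 95 [-35.  70. -80.]
380 108 [-42.  87. -93.]
603 60 [ 73.  25. -45.]
603 81 [ 58.  52. -66.]
603 95 [ 48.  69. -80.]
603 108 [ 39.  86. -93.]
```

The body's end plate matches z≈108 rather than 81. The wrist view agrees, with the tips 158 mm below the camera rather than 186. So the real fingertips are about 28 mm higher than the reported TCP, and I'll apply that offset: true z ≈ reported + 28.

>>> jog_arm(targets=[{"xyz":[0.02,0,0],"spin":0},{"xyz":[0,0,0],"spin":0},{"xyz":[0,0,0],"spin":0},{"xyz":[0,0,0],"spin":0},{"xyz":[0,0,0],"spin":0},{"xyz":[0,0,0],"spin":0},{"xyz":[0,0,0],"spin":0},{"xyz":[0,0,0],"spin":0},{"xyz":[0,0,0],"spin":0},{"xyz":[0,0,0],"spin":0}], gripper=100)

```text
time: 8.0
tool_pos: [456.2, -301.4, 14.9]
tcp_rot: [3.142, -0.0, 1.723]
contact_force: [0.1, 0.4, -0.3]
grip_width: 91.2
finger_force: 0.0
```

>>> jog_arm(targets=[{"xyz":[0,0,0.05],"spin":0},{"xyz":[0,0,0.05],"spin":0},{"xyz":[0,0,0.05],"spin":0},{"xyz":[0,0,0.05],"spin":0},{"xyz":[0,0,0.05],"spin":0},{"xyz":[0,0,0.05],"spin":0},{"xyz":[0,0,0.03],"spin":0},{"xyz":[0,0,0.02],"spin":0},{"xyz":[0,0,0],"spin":0},{"xyz":[0,0,0],"spin":0}])

```text
time: 9.25
tool_pos: [456.2, -301.4, -13.0]
tcp_rot: [3.141, 0.0, 1.723]
contact_force: [0.4, -0.3, -0.8]
grip_width: 91.8
finger_force: 0.0
```

>>> jog_arm(targets=[{"xyz":[0,0,0],"spin":0},{"xyz":[0,0,0],"spin":0},{"xyz":[0,0,0],"spin":0},{"xyz":[0,0,0],"spin":0},{"xyz":[0,0,0],"spin":0},{"xyz":[0,0,0],"spin":0},{"xyz":[0,0,0],"spin":0},{"xyz":[0,0,0],"spin":0},{"xyz":[0,0,0],"spin":0},{"xyz":[0,0,0],"spin":0}], gripper=0)

```text
time: 10.5
tool_pos: [456.2, -301.4, -13.1]
tcp_rot: [3.141, -0.0, 1.723]
contact_force: [0.0, -0.6, 0.4]
grip_width: 45.0
finger_force: 30.0
```

Gripped, opening 45 mm, 30 N. The underside is at reported z + 13. Now I lift and spin together.

>>> jog_arm(targets=[{"xyz":[0,0,-0.1],"spin":0},{"xyz":[0,0,-0.25],"spin":1},{"xyz":[0,0,-0.25],"spin":1},{"xyz":[0,0,-0.25],"spin":1},{"xyz":[0,0,-0.25],"spin":1},{"xyz":[0,0,-0.25],"spin":1},{"xyz":[0,0,-0.25],"spin":1},{"xyz":[0,0,-0.25],"spin":1},{"xyz":[0,0,-0.2],"spin":1},{"xyz":[0,0,0],"spin":1}])

```text
time: 11.75
tool_pos: [456.7, -301.9, 152.9]
tcp_rot: [3.138, -0.0, 0.82]
contact_force: [-0.3, 0.5, -0.4]
grip_width: 45.0
finger_force: 30.0
```

Run:
```python
from h import *
go((528.7,181.5,140)); o=bot.get_obs(); print(o["grip_width"],o["contact_force"])
```

```text
pos [ 456.7 -301.9  152.9] yaw 0.82 shift/80: [ 5.03  -3.467  0.151] q6 0.03
45.037327216768524 [-0.28668645  0.4833723  -0.4413035 ]
```

>>> jog_arm(targets=[{"xyz":[0.503,-0.347,0.015],"spin":0},{"xyz":[0.503,-0.347,0.015],"spin":0},{"xyz":[0.503,-0.347,0.015],"spin":0},{"xyz":[0.503,-0.347,0.015],"spin":0},{"xyz":[0.503,-0.347,0.015],"spin":0},{"xyz":[0.503,-0.347,0.015],"spin":0},{"xyz":[0.503,-0.347,0.015],"spin":0},{"xyz":[0.503,-0.347,0.015],"spin":0},{"xyz":[0.503,-0.347,0.015],"spin":0},{"xyz":[0.503,-0.347,0.015],"spin":0}])

```text
time: 13.0
tool_pos: [526.3, 184.0, 139.4]
tcp_rot: [3.141, -0.0, 0.823]
contact_force: [1.1, -0.2, -1.4]
grip_width: 45.0
finger_force: 30.0
```

>>> jog_arm(targets=[{"xyz":[0,0,0],"spin":1},{"xyz":[0,0,0],"spin":1},{"xyz":[0,0,0],"spin":1},{"xyz":[0,0,0],"spin":0.3},{"xyz":[0,0,0.1],"spin":0},{"xyz":[0,0,0.1],"spin":0},{"xyz":[0,0,0.1],"spin":0},{"xyz":[0,0,0.05],"spin":0},{"xyz":[0,0,0],"spin":0},{"xyz":[0,0,0],"spin":0}])

```text
time: 14.25
tool_pos: [526.5, 182.4, 111.1]
tcp_rot: [3.142, -0.0, 0.493]
contact_force: [0.4, 0.8, -2.1]
grip_width: 45.3
finger_force: 30.0
```

Run:
```python
from h import *
go((528.7,181.5,93))
c=bot.get_calibration("top"); t=bot.capture("top"); w=bot.capture("wrist"); cw=bot.get_calibration("wrist")
s=bot.capture("scene"); cs=bot.get_calibration("scene")
cv2.imwrite("pics/t6.png",t);cv2.imwrite("pics/w6.png",w);cv2.imwrite("pics/s6.png",s)
u,v=map(int,proj(cs,(528.7,181.5,103))); print("scene px",u,v)
for z in(81,103): print(z,(np.array(proj(cs,(528.7,181.5,z)))-[u-35,v-35])*400/70)
b=cv2.resize(np.clip(s[v-35:v+35,u-35:u+35]*1.6,0,255).astype(np.uint8),(400,400),interpolation=cv2.INTER_CUBIC)
a=np.clip(w[120:270,185:335]*1.6,0,255).astype(np.uint8)
cv2.imwrite("pics/c6.png",np.hstack([b,cv2.resize(a,(400,400),interpolation=cv2.INTER_CUBIC)]))
```

```text
pos [526.5 182.4 111.1] yaw 0.493 shift/80: [0.018 0.023 0.227] q6 1.27
scene px 334 144
81 [194.97162616 245.83301318]
103 [200.55689594 205.00033037]
```

View pics/c6.png

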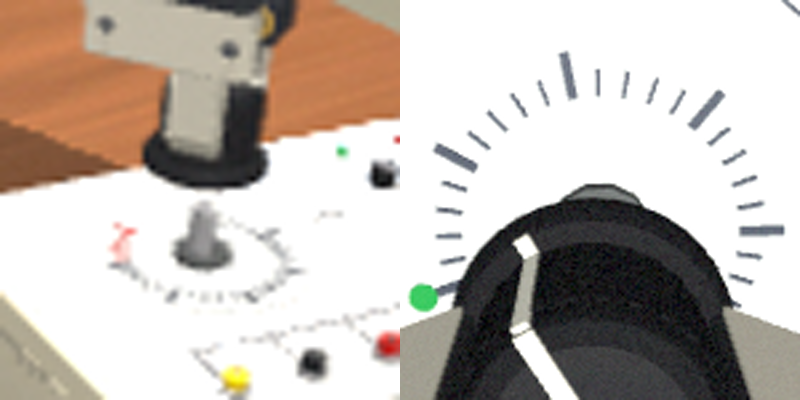

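In the scene view (left) the knob hangs centred over the shaft, skirt at x≈206 and shaft tip at (205,203). In the wrist view (right) the pointer and bush line up. I'll go down gently and watch the force.

>>> jog_arm(targets=[{"xyz":[0.01,0.012,0.06],"spin":0},{"xyz":[0.008,0.011,0.06],"spin":0},{"xyz":[0,0,0.05],"spin":0},{"xyz":[0,0,0.03],"spin":0},{"xyz":[0,0,0.02],"spin":0},{"xyz":[0,0,0.02],"spin":0},{"xyz":[0,0,0.02],"spin":0},{"xyz":[0,0,0.02],"spin":0},{"xyz":[0,0,0.02],"spin":0},{"xyz":[0,0,0],"spin":0}])

```text
time: 15.65
tool_pos: [529.3, 181.6, 87.4]
tcp_rot: [3.141, -0.002, 0.493]
contact_force: [1.6, -0.7, 2.2]
grip_width: 45.3
finger_force: 30.0
```

>>> jog_arm(targets=[{"xyz":[0,0,0.015],"spin":0},{"xyz":[0,0,0.015],"spin":0},{"xyz":[0,0,0.015],"spin":0},{"xyz":[0,0,0.015],"spin":0},{"xyz":[0,0,0.015],"spin":0},{"xyz":[0,0,0],"spin":0},{"xyz":[0,0,0],"spin":0},{"xyz":[0,0,0],"spin":0},{"xyz":[0,0,0],"spin":0},{"xyz":[0,0,0],"spin":0}])

```text
time: 16.9
tool_pos: [530.4, 182.5, 81.7]
tcp_rot: [3.141, -0.005, 0.493]
contact_force: [5.0, 4.2, 2.6]
grip_width: 45.4
finger_force: 30.0
```

Run:
```python
from h import *
go((528.7,181.5,68)); o=bot.get_obs(); print(o["contact_force"],o["moment"])
```

```text
pos [530.4 182.5  81.7] yaw 0.493 shift/80: [-0.026  0.001  0.172] q6 1.27
[5.03659262 4.21480652 2.60491723] [ 0.73135836 -0.87786732 -0.0134656 ]
```

It's entering with low force. I'll ease towards +x to relieve the side force, then go down.

>>> jog_arm(targets=[{"xyz":[0.015,0,0],"spin":0},{"xyz":[0.015,0,0.0],"spin":0},{"xyz":[0,0,0.02],"spin":0},{"xyz":[0,0,0.02],"spin":0},{"xyz":[0,0,0.02],"spin":0},{"xyz":[0,0,0.02],"spin":0},{"xyz":[0,0,0.02],"spin":0},{"xyz":[0,0,0.02],"spin":0},{"xyz":[0,0,0],"spin":0},{"xyz":[0,0,0],"spin":0}])

```text
time: 18.15
tool_pos: [530.9, 182.8, 71.3]
tcp_rot: [-3.142, -0.001, 0.493]
contact_force: [4.5, 3.3, 1.7]
grip_width: 45.3
finger_force: 30.0
```

Run:
```python
from h import *
go((528.7,181.5,68)); o=bot.get_obs(); print(o["contact_force"],o["moment"])
```

```text
pos [530.9 182.8  71.3] yaw 0.493 shift/80: [-0.033  0.001  0.041] q6 1.27
[4.48024394 3.34783323 1.6544685 ] [ 0.57339135 -0.6049261   0.01814449]
```

Nearly home. The last few mm, until the force rises.

>>> jog_arm(targets=[{"xyz":[0.01,0,0.01],"spin":0},{"xyz":[0.01,0,0.01],"spin":0},{"xyz":[0,0,0.01],"spin":0},{"xyz":[0,0,0.01],"spin":0},{"xyz":[0,0,0.01],"spin":0},{"xyz":[0,0,0.01],"spin":0},{"xyz":[0,0,0],"spin":0},{"xyz":[0,0,0],"spin":0},{"xyz":[0,0,0],"spin":0},{"xyz":[0,0,0],"spin":0}])

```text
time: 19.4
tool_pos: [531.5, 183.1, 67.8]
tcp_rot: [3.141, 0.0, 0.493]
contact_force: [-3.4, -1.3, 11.3]
grip_width: 45.3
finger_force: 30.0
```

Run:
```python
from h import *
go((528.7,181.5,68)); o=bot.get_obs(); print(o["contact_force"],o["moment"])
```

```text
pos [531.5 183.1  67.8] yaw 0.493 shift/80: [-0.04   0.001 -0.003] q6 1.27
[-3.4287227  -1.27186473 11.28367222] [-0.28763193  0.76590887 -0.00681545]
```

Fully home: reported z 67.8, as predicted, with 11 N of up-force. Now I turn it anticlockwise.

>>> jog_arm(targets=[{"xyz":[-0.007,0,-0.008],"spin":0},{"xyz":[0,0,0],"spin":-1},{"xyz":[0,0,0],"spin":-1},{"xyz":[0,0,0],"spin":-1},{"xyz":[0,0,0],"spin":-1},{"xyz":[0,0,0],"spin":-1},{"xyz":[0,0,0],"spin":-1},{"xyz":[0,0,0],"spin":-1},{"xyz":[0,0,0],"spin":-1},{"xyz":[0,0,0],"spin":-1}])

```text
time: 20.65
tool_pos: [530.8, 184.7, 67.8]
tcp_rot: [-3.14, -0.002, 1.396]
contact_force: [-2.2, 6.8, 6.9]
grip_width: 45.1
finger_force: 30.0
```

Run:
```python
from h import *
go((528.7,181.5,68)); o=bot.get_obs(); print(o["contact_force"],o["moment"])
```

```text
pos [530.8 184.7  67.8] yaw 1.396 shift/80: [-0.044 -0.018 -0.002] q6 0.37
[-2.15933458  6.82550163  6.87774918] [ 1.0441394   0.6934834  -0.17108184]
```

>>> jog_arm(targets=[{"xyz":[0,0,0],"spin":-1},{"xyz":[0,0,0],"spin":-1},{"xyz":[0,0,0],"spin":-1},{"xyz":[0,0,0],"spin":-0.7},{"xyz":[0,0,0],"spin":-0.3},{"xyz":[0,0,0],"spin":-0.3},{"xyz":[0,0,0],"spin":-0.2},{"xyz":[0,0,0],"spin":-0.2},{"xyz":[0,0,0],"spin":-0.2},{"xyz":[0,0,0],"spin":0}])

```text
time: 21.9
tool_pos: [529.6, 184.5, 67.8]
tcp_rot: [-3.139, -0.003, 1.883]
contact_force: [-6.4, 6.1, 9.5]
grip_width: 45.3
finger_force: 30.0
```

Run:
```python
from h import *
go((528.7,181.5,68)); o=bot.get_obs(); print(o["contact_force"],o["moment"],o["grip_width"])
```

```text
pos [529.6 184.5  67.8] yaw 1.883 shift/80: [-0.032 -0.022 -0.002] q6 -0.12
[-6.40678132  6.13545589  9.52835559] [ 0.84407794  1.23633615 -0.13795452] 45.33247934169076
```

>>> jog_arm(targets=[{"xyz":[0.015,-0.008,0],"spin":-0.2},{"xyz":[0,0,0],"spin":-0.2},{"xyz":[0,0,0],"spin":-0.2},{"xyz":[0,0,0],"spin":-0.2},{"xyz":[0,0,0],"spin":-0.2},{"xyz":[0,0,0],"spin":-0.2},{"xyz":[0,0,0],"spin":-0.2},{"xyz":[0,0,0],"spin":0},{"xyz":[0,0,0],"spin":0},{"xyz":[0,0,0],"spin":0}])

```text
time: 23.15
tool_pos: [529.2, 184.4, 67.8]
tcp_rot: [-3.14, -0.001, 2.023]
contact_force: [-6.3, 2.5, 9.2]
grip_width: 45.2
finger_force: 30.0
```

Run:
```python
from h import *
go((528.7,181.5,68)); o=bot.get_obs(); print(o["contact_force"],o["moment"],o["grip_width"])
```

```text
pos [529.2 184.4  67.8] yaw 2.023 shift/80: [-0.03  -0.022 -0.002] q6 -0.25
[-6.31617969  2.50378299  9.2493756 ] [ 0.19256894  0.79298961 -0.10609352] 45.18702964571898
```

>>> jog_arm(targets=[{"xyz":[0,-0.01,0],"spin":-0.3},{"xyz":[0,0,0],"spin":-0.3},{"xyz":[0,0,0],"spin":-0.3},{"xyz":[0,0,0],"spin":-0.2},{"xyz":[0,0,0],"spin":-0.2},{"xyz":[0,0,0],"spin":-0.2},{"xyz":[0,0,0],"spin":0},{"xyz":[0,0,0],"spin":0},{"xyz":[0,0,0],"spin":0},{"xyz":[0,0,0],"spin":0}])

```text
time: 24.4
tool_pos: [528.8, 184.2, 67.9]
tcp_rot: [-3.141, -0.001, 2.173]
contact_force: [-4.5, 1.5, 8.4]
grip_width: 45.6
finger_force: 30.0
```

Run:
```python
from h import *
go((528.7,181.5,68)); o=bot.get_obs(); print(o["contact_force"],o["moment"],o["grip_width"])
```

```text
pos [528.8 184.2  67.9] yaw 2.173 shift/80: [-0.027 -0.02  -0.002] q6 -0.4
[-4.49725035  1.46119359  8.35829322] [ 0.31624571  0.69617557 -0.17293212] 45.558775588723066
```

I'll check numerically whether the knob slips in the grip, by comparing the pointer's place in the wrist image before and now.

Run:
```python
from h import *
a=bot.capture("wrist"); cv2.imwrite("pics/w7.png",a)
for n in("w6","w7"):
    g=cv2.cvtColor(cv2.imread(f"pics/{n}.png"),cv2.COLOR_BGR2GRAY)[205:280,215:305]
    m=(g>95).astype(np.uint8); k,l,s,c=cv2.connectedComponentsWithStats(m)
    for i in range(1,k):
        if s[i,4]>15: 
            ys,xs=np.where(l==i); print(n,s[i].tolist(),c[i].round(1),g[l==i].mean().round())
    for r in (245,255,265): 
        row=g[r-205]; print(r,[int(x)+215 for x in np.where(row>95)[0]])
```

```text
w6 [0, 0, 9, 8, 37] [2.5 2.3] 168.0
w6 [76, 0, 14, 15, 99] [85.1  4.5] 177.0
w6 [11, 3, 33, 72, 573] [23.  44.6] 161.0
245 [227, 228, 230, 231, 232, 233, 234, 235]
255 [232, 233, 234, 235, 236, 237, 238, 239, 240, 241, 242]
265 [239, 240, 241, 242, 243, 244, 245, 246, 247, 248]
w7 [0, 0, 9, 8, 37] [2.5 2.3] 171.0
w7 [76, 0, 14, 16, 102] [85.2  4.8] 182.0
w7 [12, 3, 32, 72, 572] [23.1 44.6] 164.0
245 [227, 228, 230, 231, 232, 233, 234, 235]
255 [232, 233, 234, 235, 236, 237, 238, 239, 240, 241, 242]
265 [239, 240, 241, 242, 243, 244, 245, 246, 247, 248]
```

Run:
```python
from h import *
c=bot.get_calibration("wrist"); a=cv2.imread("pics/w7.png").astype(int); p,R,y=tool()
zt=67.9+13+40
pts=[]
g=a.mean(2)
for r in range(246,275):
    xs=[x for x in range(220,262) if g[r,x]>120]
    if 3<len(xs)<16: pts.append(ray(c,np.mean(xs),r,zt)[:2])
pts=np.array(pts); vx,vy,x0,y0=cv2.fitLine(pts.astype(np.float32),cv2.DIST_L2,0,.01,.01).ravel()
d=pts[0]-pts[-1]; print(len(pts),"line",pts[0].round(1),pts[-1].round(1),"ang",np.arctan2(d[1],d[0]),"fit",np.arctan2(vy,vx))
G=(a[:,:,1]-np.maximum(a[:,:,0],a[:,:,2])>50); n,l,s,ce=cv2.connectedComponentsWithStats(G.astype(np.uint8))
for i in range(1,n):
    if s[i,4]>8:
        q=ray(c,*ce[i],75); e=q[:2]-p[:2]; print(ce[i].round(1),q.round(1),np.hypot(*e).round(1),np.arctan2(e[1],e[0]))
sk=ray(c,232,209,67.9+13+7); e=sk[:2]-p[:2]; print("skirt end",sk,np.hypot(*e),np.arctan2(e[1],e[0]))
o=bot.get_obs(); print(o["moment"],o["time"])
```

```text
29 line [509.8 192.4] [523.5 185.2] ang 2.6592389154271285 fit -0.45012432
[233.3 158.4] [491.6 215.3  75. ] 48.5 2.446217584230367
skirt end [504.93847199 195.22049466  87.9       ] 26.31335092493242 2.7080032527700357
[ 0.29815424  0.65968708 -0.19810517] 24.45
```

>>> jog_arm(targets=[{"xyz":[0,0,0],"spin":-0.2},{"xyz":[0,0,0],"spin":-0.2},{"xyz":[0,0,0],"spin":-0.2},{"xyz":[0,0,0],"spin":0},{"xyz":[0,0,0],"spin":0},{"xyz":[0,0,0],"spin":0},{"xyz":[0,0,0],"spin":0},{"xyz":[0,0,0],"spin":0},{"xyz":[0,0,0],"spin":0},{"xyz":[0,0,0],"spin":0}])

```text
time: 25.7
tool_pos: [528.6, 184.0, 67.8]
tcp_rot: [-3.14, -0.002, 2.232]
contact_force: [-4.3, 1.3, 9.1]
grip_width: 45.2
finger_force: 30.0
```

Run:
```python
from h import *
go((528.7,181.5,68)); o=bot.get_obs(); print(o["contact_force"],o["moment"],o["grip_width"])
a=bot.capture("wrist"); cv2.imwrite("pics/w8.png",a)
g=cv2.cvtColor(a,cv2.COLOR_BGR2GRAY)
for r in (245,255,265): print(r,[int(x) for x in np.where(g[r,215:305]>95)[0]+215])
```

```text
pos [528.6 184.   67.8] yaw 2.232 shift/80: [-0.026 -0.019 -0.002] q6 -0.46
[-4.25039696  1.25507624  9.08612696] [ 0.22468296  0.66224318 -0.33550245] 45.22152803533171
245 [227, 228, 229, 230, 231, 232, 233, 234, 235, 236]
255 [232, 233, 234, 235, 236, 237, 238, 239, 240, 241, 242]
265 [239, 240, 241, 242, 243, 244, 245, 246, 247, 248]
```

The moment jumps to 0.34 N m with no further turn, so the shaft is at the zero stop. I'll relieve the twist within the play and open.

>>> jog_arm(targets=[{"xyz":[0,0,0],"spin":0.3},{"xyz":[0,0,0],"spin":0.3},{"xyz":[0,0,0],"spin":0.3},{"xyz":[0,0,0],"spin":0.2},{"xyz":[0,0,0],"spin":0},{"xyz":[0,0,0],"spin":0},{"xyz":[0,0,0],"spin":0},{"xyz":[0,0,0],"spin":0},{"xyz":[0,0,0],"spin":0},{"xyz":[0,0,0],"spin":0}])

```text
time: 27.0
tool_pos: [528.9, 184.1, 67.8]
tcp_rot: [-3.141, -0.001, 2.123]
contact_force: [-2.9, 2.1, 8.1]
grip_width: 45.3
finger_force: 30.0
```

Run:
```python
from h import *
go((528.7,181.5,68)); o=bot.get_obs(); print(o["contact_force"],o["moment"],o["grip_width"])
```

```text
pos [528.9 184.1  67.8] yaw 2.123 shift/80: [-0.026 -0.019 -0.002] q6 -0.35
[-2.86227723  2.13776538  8.1487137 ] [ 0.25875595  0.53044686 -0.03035459] 45.3113093855048
```

>>> jog_arm(targets=[{"xyz":[0,0,0],"spin":0},{"xyz":[0,0,0],"spin":0},{"xyz":[0,0,0],"spin":0},{"xyz":[0,0,0],"spin":0},{"xyz":[0,0,0],"spin":0},{"xyz":[0,0,0],"spin":0},{"xyz":[0,0,0],"spin":0},{"xyz":[0,0,0],"spin":0},{"xyz":[0,0,0],"spin":0},{"xyz":[0,0,0],"spin":0}], gripper=100)

```text
time: 28.25
tool_pos: [529.8, 183.7, 67.2]
tcp_rot: [3.142, -0.0, 2.123]
contact_force: [0.1, 0.3, 0.1]
grip_width: 91.7
finger_force: 0.0
```

>>> jog_arm(targets=[{"xyz":[0,0,-0.05],"spin":0},{"xyz":[0,0,-0.1],"spin":0},{"xyz":[0,0,-0.15],"spin":0},{"xyz":[0,0,-0.2],"spin":0},{"xyz":[0,0,-0.25],"spin":0},{"xyz":[0,0,-0.25],"spin":0},{"xyz":[0,0,-0.2],"spin":0},{"xyz":[0,0,0],"spin":0},{"xyz":[0,0,0],"spin":0},{"xyz":[0,0,0],"spin":0}])

```text
time: 29.5
tool_pos: [529.4, 183.6, 162.5]
tcp_rot: [-3.14, -0.001, 2.123]
contact_force: [-0.9, -0.6, -0.1]
grip_width: 92.1
finger_force: 0.0
```

Run:
```python
from h import *
import json
c=bot.get_calibration("wrist"); a=bot.capture("wrist"); cv2.imwrite("pics/w9.png",a); go((528.7,181.5,68))
u,v=map(int,proj(c,(529,182,100))); print(u,v)
json.dump({k:np.array(x).tolist() for k,x in c.items()},open("w9.json","w"))
x0,y0=u-60,v-65;print(x0,y0)
cv2.imwrite("pics/w9c.png",cv2.resize(np.clip(a[y0:y0+120,x0:x0+120]*1.5,0,255).astype(np.uint8),(600,600),interpolation=cv2.INTER_CUBIC))
```

```text
pos [529.4 183.6 162.5] yaw 2.123 shift/80: [-0.018 -0.021  1.181] q6 -0.35
256 201
196 136
```

View pics/w9c.png

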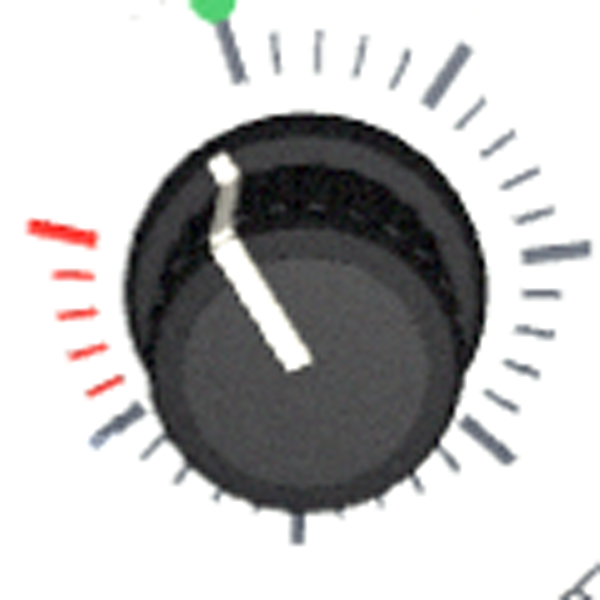

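The knob sits home and level with the hand clear. The pointer end at (222,165) lies slightly anticlockwise of the green dot at (212,0), within the bore's play, which fits the stop being reached. Handing in.

```bash
python3 -c "
from h import *
print(bot.close_job())"
```

```text
the job is handed in; nothing more can be done
None
```

I put the black knob fully home on its shaft, turned it anticlockwise to the zero stop, let go and handed the job in at about 30 s; the judge's verdict was not shown.

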